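# Load the charging carousel and index it home

## Task

Stand the loose copper-topped AA cell upright in the empty green cup of the charging carousel and let go. Then push the carousel's black post round counter-clockwise (seen from above) to the orange index mark at the front, and press on gently, with less than 20 N, until the steel pin behind has squeezed the rubber stop far enough for the yellow latch tongue to spring fully up behind it; the true home position must be felt, as the orange mark shows it only roughly. Back off, leaving the carousel latched and the other things on the desk where they stand.

Things in the scene. Friction and masses are not known exactly. Their poses are not given: they have to be found in the camera images.
- cell: the loose AA cell, black with a copper-coloured upper part, standing on the desk; 14 mm across, 51 mm tall, 24 g. Origin at the centre of its underside, z up along it
- cup (a point): centre of the floor of the empty green cup, level with the deck's top (32 mm above the desk). Bore about 18 mm, 20 mm deep, 26 mm across outside, rim 52 mm above the desk. 70 mm from the carousel's axis, straight across the axis from the post; it turns with the deck. Two grey cups, 100 degrees to either side, hold fixed cells with tops 83 mm above the desk
- post (a point): foot of the black push post, on its axis, level with the deck's top (32 mm above the desk). Upright, 57 mm tall, 16 mm thick (24 mm in the lowest 6 mm, 19 mm in the top 7 mm), 85 mm from the carousel's axis. It turns with the deck
- carousel: fixed grey base, 216 mm across; origin on the turning axis at desk level, -x towards the orange mark. The white deck on it is 210 mm across, top 32 mm above the desk. At the far side (+x) a fixed grey station, 48 mm high, reaches 156 mm from the axis; it holds the yellow latch tongue and the rubber stop for the square steel pin at the deck's edge by the green cup
- mark (a point): orange index mark on the tab at the front of the fixed base, 122 mm from the axis, 14 mm above the desk. At home the post stands between the axis and this mark, but only to within 3.5 degrees either way: home is where latch and stop are, which is not measured
- deck (a joint): turn of the deck, rad, counter-clockwise from above positive; 0 with post, axis and mark exactly in line. It starts between -1.9 and -1.2; home is somewhere between -0.06 and +0.06. A light friction (about 2 N at the post) keeps it where it is left
- latch (a joint): how far the latch tongue is pressed down, m: 0 fully up (as at the start), 0.007 as the pin passes over it, from 0.2 rad before home (4 to 6 N at the post). Then the pin squeezes the rubber stop (14 N at the post per mm there); at some 10 to 13 N the tongue snaps up behind the pin and holds it. Pushed less, it is not latched. 20 N is too much

How it is judged:
By the outcome, as a careful person would: the job done as asked, in the order asked, and still so for the second after the job is handed in, with the robot touching nothing.
It also fails if it takes over 70 s, if anything falls off the work surface, if the arm or the gripper's body presses on something with over 40 N, if the wrist force passes 120 N, or if a joint passes its speed limit or range.

## Robot

A 7-joint arm with a two-finger parallel gripper is mounted at the origin on a cart in front of the work surface, level with it; the furniture and walls round the work are solid. World frame = base frame: x ahead of the robot, y to its left, z up, the work surface at z = 0. Lengths are in m, angles in rad, forces in N, time in s.
With the tool pointing down it reaches from about 0.425 to 0.925 m from the base axis. Payload 6.8 kg.
Tool frame: the origin (TCP) lies on the mounting face of the last link; the fingertips stand 173 mm ahead of it and the grasp point (between the pads) lies 155 mm ahead of it; z points along the fingers, y is the line along which they close (so a half turn about z gives the same grasp; the last joint's range is limited). The gripper opens to 85 mm and grips with 20 to 120 N. Pads are 22 mm wide; open, the fingers measure 114 mm over their backs; the gripper's body (76 mm by 85 mm) begins 54 mm behind the grasp point. The pads swing forward as they close: fully open they stand 13 mm farther back than shut.
Start: joints at [1.039, 0.477, 0.022, 1.555, -0.011, 1.109, -0.083], TCP at [0.278, -0.615, 0.405] pointing down, gripper open.
Joint ranges: [-2.96, 2.96], [-0.34, 2.1], [-1.41, 1.46], [0.24, 2.44], [-1.37, 4.51], [0.17, 1.92], [-2.96, 2.96]. Speed limits (rad/s): [2.39, 2.39, 3.14, 3.14, 3.14, 3.14, 3.14].

## Interface

Orientations are given as a rotation vector (axis times angle).
In Python, from bench import r gives the robot as it stands.
- The arm moves only by the tool arm_command, never from a script. Its argument "plan" is a list of rows, each an object of numbers: "claw": the closure, from 0 (fully open) to 1 (shut); "tx", "ty", "tz": the shift along the tool's x, y, z in m; "ax", "ay", "az": the turn, a rotation vector about the tool's x, y, z in degrees. A call has exactly 10 rows; each row shifts and turns the commanded pose from where the row before left it, along the tool's axes as they then stand; what a row does not reach is not made up. A row lasts 1/12 s, in which the tool goes at most 41.7 mm and 7.16 degrees, less where a joint would pass 70% of its speed; a pose out of reach is approached as far as the arm can. A call is refused whole if a number of a shift passes 0.0417 or a number of a turn 7.16, either way. A call with a gripper value outside its range is refused whole. The fingers move at their own pace and stop on an object; "squeeze" is the grip in N (left out, the last holds). Time passes only in rows, so rows that do not move let the fingers close, or fill a call up. It gives the time, the measured TCP pose, the force, the opening and the grip force at its end, in the units of the state.
- r.get_obs(): the state, without advancing time (a new reading comes with each control period).
- r.grab_frame(name): name is "scene" or "top" or "wrist"; returns the picture (384x512x3 uint8, red, green, blue); there is no depth.
- r.camera_model(name): a dict with "fx", "fy", "cx", "cy" (pixels), "position" and "orientation" of the camera in the world; the wrist camera has in their place "tool_from_camera" (4x4, takes a point from camera to tool coordinates, whose origin is the TCP and whose axes are the flange's). Camera axes: x right, y up, looking along -z (the intrinsics and any distortion apply to the point x, -y, -z); pixel columns grow to the right and rows downward; lengths in m; the calibration is good to about 2 mm. A picture is of the moment at which its call begins: read the wrist's pose just before it. camera_model takes no time and is no camera call.
- r.hand_in(): hands the job in; it is judged then, once.
Trained networks look in the newest picture that a camera, given by its name, has taken for a name from the list of things; names that differ only in an ending like _2 or _b are one class to them, and where a whole thing is asked for, a point or a joint stands for the part that bears it (a point fixed in the world has none). Each returns a list of dicts, best first, with "confidence" (0 to 1); they miss things now and then, are a little off and sometimes report something else, mostly with a low value. They report only what shows in the picture. A call takes as long as a camera call.
- r.boxes_of(target, camera): "location" ([x, y, z] in m, in the coordinates of the camera as it stood for that picture, good to about 4 mm: the middle of the surface that is visible of it).
- r.tip_of(target, camera): "location" ([x, y, z] in m, in the coordinates of the camera as it stood for that picture, good to about 4 mm: a listed point, or the origin of a listed thing).
The state is a dict: "clock": time; "joints": joint angles; "qvel": joint speeds; "tau": joint torques, N m; "tcp_pos": TCP position; "orientation": TCP orientation; "contact_force": force on the tool from outside, world axes, zero at the start; "moment": the same for the moment, N m; "grip_width": finger opening in m; "gripper_force": force on a finger pad.
Only numpy, scipy, OpenCV 4.12 (cv2) and the standard library are available. Lean on these libraries where they do the work, as an engineer would, in place of code of your own. Each camera call takes 0.05 s, during which the arm holds its last target. There are 200 camera calls.

## Working session

There is one attempt and no reset: what is moved stays moved. The work goes in short steps, Python scripts to look and compute and a tool call to move; the robot and the scene stay as the last step left them, time stands still between calls to the robot, and variables do not carry over. Pictures are saved under pics/ and viewed, at most 10 in all, crops included, and the job is handed in when it is done.

Besides the shell and the picture viewer there is one more tool, called after ">>>" by a JSON object that holds its "op" and its "data", one argument or row to a line. arm_command: Moves the arm, as the interface text tells. Its arguments: {"type":"object","properties":{"plan":{"type":"array","items":{"type":"object","properties":{"claw":{"type":"number"},"tx":{"type":"number"},"ty":{"type":"number"},"tz":{"type":"number"},"ax":{"type":"number"},"ay":{"type":"number"},"az":{"type":"number"}}}},"squeeze":{"type":"number"}},"required":["plan"]}

```bash
mkdir -p pics
cat > h.py <<'E'
import numpy as np, cv2
from scipy.spatial.transform import Rotation as R
from bench import r
def cam(name,obs=None):
    m=r.camera_model(name)
    if 'tool_from_camera' in m:
        o=obs or r.get_obs(); T=np.eye(4); T[:3,:3]=R.from_rotvec(o['orientation']).as_matrix(); T[:3,3]=o['tcp_pos']
        return m,T@np.array(m['tool_from_camera'])
    T=np.eye(4); T[:3,3]=m['position']; q=np.array(m['orientation'])
    T[:3,:3]=q if q.shape==(3,3) else (R.from_rotvec(q) if q.size==3 else R.from_quat(q)).as_matrix()
    return m,T
def find(t,name,T,f='tip_of',n=2):
    out=[]
    for d in getattr(r,f)(t,name)[:n]:
        out.append(((T@np.r_[d['location'],1])[:3].round(4).tolist(),round(d['confidence'],2)))
    return out
def proj(p,m,T):
    c=np.linalg.inv(T)@np.r_[p,1]; return (m['cx']+m['fx']*c[0]/-c[2], m['cy']+m['fy']*-c[1]/-c[2])
def snap(name,fn):
    o=r.get_obs(); m,T=cam(name,o); im=r.grab_frame(name); cv2.imwrite('pics/'+fn,im[:,:,::-1]); return m,T,im
def st():
    o=r.get_obs(); print({k:np.round(o[k],4).tolist() for k in o if k in('clock','tcp_pos','orientation','contact_force','grip_width','gripper_force','joints')})
E
python3 - <<'E'
from h import *
st()
print(r.camera_model('top'))
ims=[]
for c in('scene','top'):
    m,T,im=snap(c,c+'0.png'); ims.append(im)
    for t in('cell','cup','post','carousel','mark'): print(c,t,find(t,c,T))
cv2.imwrite('pics/a.png',cv2.resize(np.vstack(ims),(450,675))[:,:,::-1]) if 0 else None
E
```

```text
{'clock': 0.0, 'joints': [1.0389, 0.4778, 0.0224, 1.5565, -0.0115, 1.1093, -0.0831], 'tcp_pos': [0.2774, -0.615, 0.4037], 'orientation': [-3.0696, -0.6603, 0.0008], 'contact_force': [0.0701, -0.2518, -0.0675], 'gripper_force': 0.0, 'grip_width': 0.0852}
{'fx': 420.7704360243335, 'fy': 420.7704360243335, 'cx': 254.43326447947044, 'cy': 185.66724498235078, 'position': array([ 0.39206784, -0.1889612 ,  0.90839475]), 'orientation': array([ 0.13044731, -0.17535817, -1.5482459 ])}
scene cell [([0.4391, -0.3601, -0.0016], 0.75)]
scene cup [([0.56, -0.1607, 0.0333], 0.97)]
scene post [([0.5477, -0.0046, 0.0347], 0.84)]
scene carousel [([0.5561, -0.0897, -0.0005], 0.88)]
scene mark []
top cell [([0.4392, -0.3641, 0.0024], 0.6)]
top cup [([0.5632, -0.161, 0.031], 0.66)]
top post [([0.5517, -0.0025, 0.028], 0.75)]
top carousel [([0.5566, -0.0886, 0.0014], 0.77)]
top mark [([0.4352, -0.0617, 0.0156], 0.65)]
```

View pics/top0.png

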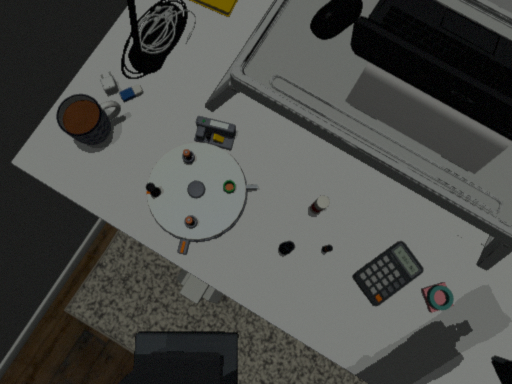

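View pics/scene0.png

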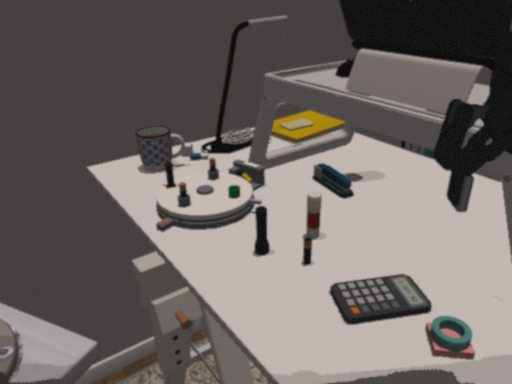

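The top view shows the cell at (326,249), the flashlight at (286,247), the tube at (320,205), the cup at (229,187), the post at (152,189), the mark at (183,245) and the station at (216,133). The networks' positions agree with these. Next I move to hover above the cell.

>>> {"op": "arm_command", "data": {
  "plan": [
    {"tx":0.025,"ty":-0.0164,"tz":0.01,"claw":0.5},
    {"tx":0.025,"ty":-0.0164,"tz":0.01,"claw":0.5},
    {"tx":0.025,"ty":-0.0164,"tz":0.01,"claw":0.5},
    {"tx":0.025,"ty":-0.0164,"tz":0.01,"claw":0.5},
    {"tx":0.025,"ty":-0.0164,"tz":0.01,"claw":0.5},
    {"tx":0.025,"ty":-0.0164,"tz":0.01,"claw":0.5},
    {"tx":0.025,"ty":-0.0164,"tz":0.01,"claw":0.5},
    {"tx":0.025,"ty":-0.0164,"tz":0.01,"claw":0.5},
    {"tx":0.025,"ty":-0.0164,"tz":0.01,"claw":0.5},
    {"tx":0.025,"ty":-0.0164,"tz":0.01,"claw":0.5}
  ],
  "squeeze": 30
}}

```text
invalid input at $.plan[0]: expected keys claw, tx, ty, tz, ax, ay, az
```

Run:
```python
from h import *
st()
m,T,im=snap('wrist','w1.png')
print(m)
for t in('cell','cup'): print(t,find(t,'wrist',T), find(t,'wrist',T,'boxes_of'))
```

```text
{'clock': 0.6, 'joints': [1.0389, 0.477, 0.0224, 1.5554, -0.0115, 1.1093, -0.0831], 'tcp_pos': [0.2776, -0.6153, 0.4047], 'orientation': [3.0713, 0.6607, 0.0], 'contact_force': [0.77, 0.7814, -0.2368], 'gripper_force': 0.0, 'grip_width': 0.0855}
{'fx': 290.2945227049949, 'fy': 290.2945227049949, 'cx': 252.48878222651447, 'cy': 189.72378957642098, 'tool_from_camera': array([[-9.39956983e-04,  9.57590098e-01,  2.88132470e-01,
         7.26332519e-02],
       [ 9.99999555e-01,  8.78074573e-04,  3.44012073e-04,
         9.27127768e-04],
       [ 7.64207593e-05,  2.88132665e-01, -9.57590498e-01,
         3.17555929e-02],
       [ 0.00000000e+00,  0.00000000e+00,  0.00000000e+00,
         1.00000000e+00]])}
cell [] []
cup [] []
```

View pics/w1.png

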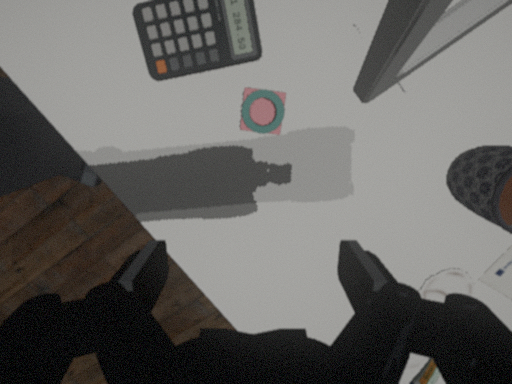

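The move was refused because a row needs every key, so this view is still from the start pose and only shows the calculator at (200,40) and the tape. Resending the move with all keys.

>>> {"op": "arm_command", "data": {
  "plan": [
    {"tx":0.025,"ty":-0.0164,"tz":0.01,"ax":0,"ay":0,"az":0,"claw":0.5},
    {"tx":0.025,"ty":-0.0164,"tz":0.01,"ax":0,"ay":0,"az":0,"claw":0.5},
    {"tx":0.025,"ty":-0.0164,"tz":0.01,"ax":0,"ay":0,"az":0,"claw":0.5},
    {"tx":0.025,"ty":-0.0164,"tz":0.01,"ax":0,"ay":0,"az":0,"claw":0.5},
    {"tx":0.025,"ty":-0.0164,"tz":0.01,"ax":0,"ay":0,"az":0,"claw":0.5},
    {"tx":0.025,"ty":-0.0164,"tz":0.01,"ax":0,"ay":0,"az":0,"claw":0.5},
    {"tx":0.025,"ty":-0.0164,"tz":0.01,"ax":0,"ay":0,"az":0,"claw":0.5},
    {"tx":0.025,"ty":-0.0164,"tz":0.01,"ax":0,"ay":0,"az":0,"claw":0.5},
    {"tx":0.025,"ty":-0.0164,"tz":0.01,"ax":0,"ay":0,"az":0,"claw":0.5},
    {"tx":0.02,"ty":-0.0164,"tz":0.01,"ax":0,"ay":0,"az":0,"claw":0.5}
  ],
  "squeeze": 30
}}

```text
clock: 1.68
tcp_pos: [0.4349, -0.3633, 0.3046]
orientation: [3.071, 0.663, 0.002]
contact_force: [-0.5, 0.0, 0.5]
grip_width: 0.0428
gripper_force: 0.0
```

Run:
```python
from h import *
st()
m,T,im=snap('wrist','w2.png')
for t in('cell','cup'): print(t,find(t,'wrist',T), find(t,'wrist',T,'boxes_of'))
print('grasp axis px',[np.round(proj(p,m,T),1) for p in ([.4392,-.362,0],[.4392,-.362,.051])])
```

```text
{'clock': 1.6833, 'joints': [0.6387, 0.4184, -0.0665, 1.9065, 0.0362, 0.8168, -0.5927], 'tcp_pos': [0.4349, -0.3633, 0.3046], 'orientation': [3.0706, 0.6625, 0.0018], 'contact_force': [-0.49, 0.0299, 0.4666], 'gripper_force': 0.0, 'grip_width': 0.0428}
cell [([0.4371, -0.3655, -0.0048], 0.59)] [([0.4365, -0.3621, 0.0427], 0.75), ([0.4909, -0.1651, 0.0294], 0.31)]
cup [] [([0.4918, -0.1593, 0.033], 0.62)]
grasp axis px [array([252.1, 176.3]), array([252. , 191.8])]
```

View pics/w2.png

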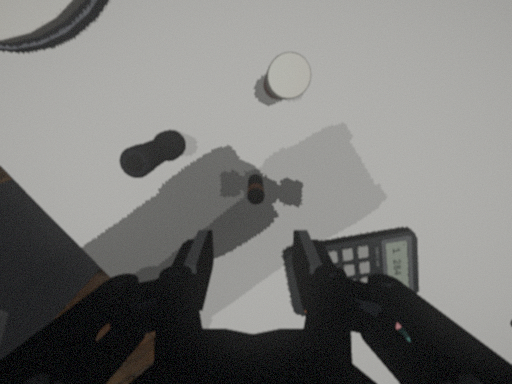

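The wrist view shows the cell between the fingers at column 256, rows 174–204. That puts it about 3 mm off the estimate along tool y. Descending and gripping.

>>> {"op": "arm_command", "data": {
  "plan": [
    {"tx":0.001,"ty":0.0035,"tz":0.018,"ax":0,"ay":0,"az":0,"claw":0.5},
    {"tx":0,"ty":0,"tz":0.018,"ax":0,"ay":0,"az":0,"claw":0.5},
    {"tx":0,"ty":0,"tz":0.018,"ax":0,"ay":0,"az":0,"claw":0.5},
    {"tx":0,"ty":0,"tz":0.018,"ax":0,"ay":0,"az":0,"claw":0.5},
    {"tx":0,"ty":0,"tz":0.018,"ax":0,"ay":0,"az":0,"claw":0.5},
    {"tx":0,"ty":0,"tz":0.0176,"ax":0,"ay":0,"az":0,"claw":0.5},
    {"tx":0,"ty":0,"tz":0,"ax":0,"ay":0,"az":0,"claw":0.7},
    {"tx":0,"ty":0,"tz":0,"ax":0,"ay":0,"az":0,"claw":0.8},
    {"tx":0,"ty":0,"tz":0,"ax":0,"ay":0,"az":0,"claw":0.9},
    {"tx":0,"ty":0,"tz":0,"ax":0,"ay":0,"az":0,"claw":1}
  ],
  "squeeze": 30
}}

```text
clock: 2.77
tcp_pos: [0.4361, -0.3687, 0.1985]
orientation: [3.07, 0.659, 0.002]
contact_force: [0.8, -0.0, -0.9]
grip_width: 0.0129
gripper_force: 29.2
```

Run:
```python
from h import *
st()
m,T,im=snap('wrist','w3.png')
print(find('cell','wrist',T))
```

```text
{'clock': 2.7667, 'joints': [0.6371, 0.5816, -0.0575, 1.9494, 0.0557, 0.6098, -0.6045], 'tcp_pos': [0.4361, -0.3687, 0.1985], 'orientation': [3.0698, 0.6589, 0.0022], 'contact_force': [0.8402, -0.0148, -0.8781], 'gripper_force': 29.1885, 'grip_width': 0.0129}
[([0.4352, -0.3694, -0.0072], 0.55)]
```

View pics/w3.png

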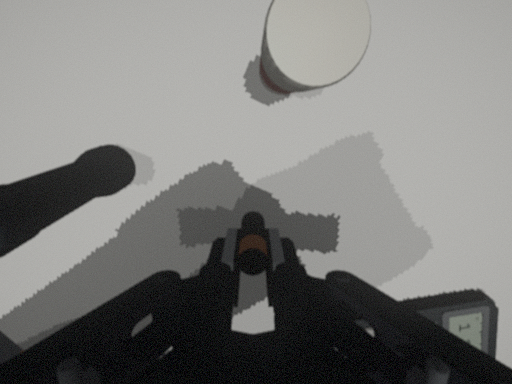

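The cell is gripped, its top at (252,260) between the pads. Lifting and moving over the cup.

>>> {"op": "arm_command", "data": {
  "plan": [
    {"tx":0,"ty":0,"tz":-0.02,"ax":0,"ay":0,"az":0,"claw":1},
    {"tx":0,"ty":0,"tz":-0.02,"ax":0,"ay":0,"az":0,"claw":1},
    {"tx":0,"ty":0,"tz":-0.02,"ax":0,"ay":0,"az":0,"claw":1},
    {"tx":0,"ty":0,"tz":-0.02,"ax":0,"ay":0,"az":0,"claw":1},
    {"tx":0,"ty":0,"tz":-0.02,"ax":0,"ay":0,"az":0,"claw":1},
    {"tx":0.02,"ty":-0.0138,"tz":0,"ax":0,"ay":0,"az":0,"claw":1},
    {"tx":0.02,"ty":-0.0138,"tz":0,"ax":0,"ay":0,"az":0,"claw":1},
    {"tx":0.02,"ty":-0.0138,"tz":0,"ax":0,"ay":0,"az":0,"claw":1},
    {"tx":0.02,"ty":-0.0138,"tz":0,"ax":0,"ay":0,"az":0,"claw":1},
    {"tx":0.02,"ty":-0.0138,"tz":0,"ax":0,"ay":0,"az":0,"claw":1}
  ]
}}

```text
clock: 3.7
tcp_pos: [0.4991, -0.2628, 0.298]
orientation: [3.071, 0.66, 0.002]
contact_force: [0.7, 0.1, -0.3]
grip_width: 0.0132
gripper_force: 29.3
```

>>> {"op": "arm_command", "data": {
  "plan": [
    {"tx":0.02,"ty":-0.0138,"tz":0,"ax":0,"ay":0,"az":0,"claw":1},
    {"tx":0.02,"ty":-0.0138,"tz":0,"ax":0,"ay":0,"az":0,"claw":1},
    {"tx":0.02,"ty":-0.0138,"tz":0,"ax":0,"ay":0,"az":0,"claw":1},
    {"tx":0.02,"ty":-0.0138,"tz":0,"ax":0,"ay":0,"az":0,"claw":1},
    {"tx":0.0,"ty":0,"tz":0,"ax":0,"ay":0,"az":0,"claw":1},
    {"tx":0.0,"ty":0,"tz":0,"ax":0,"ay":0,"az":0,"claw":1},
    {"tx":0.0,"ty":0,"tz":0,"ax":0,"ay":0,"az":0,"claw":1},
    {"tx":0.0,"ty":0,"tz":0,"ax":0,"ay":0,"az":0,"claw":1},
    {"tx":0.0,"ty":0,"tz":0,"ax":0,"ay":0,"az":0,"claw":1},
    {"tx":0.0,"ty":0,"tz":0,"ax":0,"ay":0,"az":0,"claw":1}
  ]
}}

```text
clock: 4.53
tcp_pos: [0.5483, -0.1817, 0.2972]
orientation: [3.072, 0.658, -0.0]
contact_force: [0.2, 0.4, 0.0]
grip_width: 0.0135
gripper_force: 29.3
```

Run:
```python
from h import *
st()
m,T,im=snap('wrist','w4.png')
for t in('cell','cup','post','carousel','mark'): print(t,find(t,'wrist',T))
hsv=cv2.cvtColor(im,cv2.COLOR_RGB2HSV); g=cv2.inRange(hsv,(40,90,30),(90,255,255)); n,l,s,c=cv2.connectedComponentsWithStats(g)
print([(s[i].tolist(),c[i].round(1).tolist()) for i in range(1,n) if s[i][4]>30])
# tool-frame projection of the held cell's ends for tool x=0
C=np.array(m['tool_from_camera'])
for z in(.1475,.1985):print(z,[np.round(proj([x,0,z],m,C),1).tolist() for x in(-.007,0,.007)])
print(proj([.5615,-.161,.052],m,T))
```

```text
{'clock': 4.5333, 'joints': [0.2972, 0.4458, -0.1092, 1.8829, 0.0651, 0.8163, -0.9948], 'tcp_pos': [0.5483, -0.1817, 0.2972], 'orientation': [3.0716, 0.6578, -0.0003], 'contact_force': [0.239, 0.3506, 0.043], 'gripper_force': 29.2883, 'grip_width': 0.0135}
cell [([0.5474, -0.182, 0.0955], 0.97)]
cup [([0.5577, -0.1572, 0.0304], 0.68), ([0.4388, -0.0678, 0.0162], 0.36)]
post [([0.5461, -0.0043, 0.032], 0.87)]
carousel [([0.5539, -0.0859, -0.0038], 0.66), ([0.5457, -0.0047, 0.0312], 0.45)]
mark [([0.4354, -0.0677, 0.0157], 0.94)]
[([217, 157, 30, 15, 123], [232.5, 163.1])]
0.1475 [[250.7, 282.8], [250.6, 269.5], [250.6, 255.7]]
0.1985 [[251.2, 234.6], [251.1, 224.3], [251.1, 213.8]]
(np.float64(233.43109855294048), np.float64(174.39869375212996))
```

View pics/w4.png

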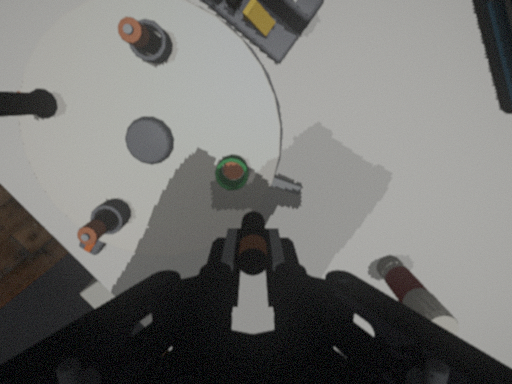

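Run:
```python
from h import *
im=cv2.imread('pics/w4.png')[140:290,190:300]
g=np.clip(cv2.resize(im,None,fx=5.2,fy=4,interpolation=cv2.INTER_CUBIC).astype(float)*1.8,0,255) if 0 else np.clip(255*(cv2.resize(im,None,fx=4,fy=4,interpolation=cv2.INTER_CUBIC)/255.)**.5,0,255)
cv2.imwrite('pics/c4.png',g.astype(np.uint8))
```

```text
(no output)
```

View pics/c4.png

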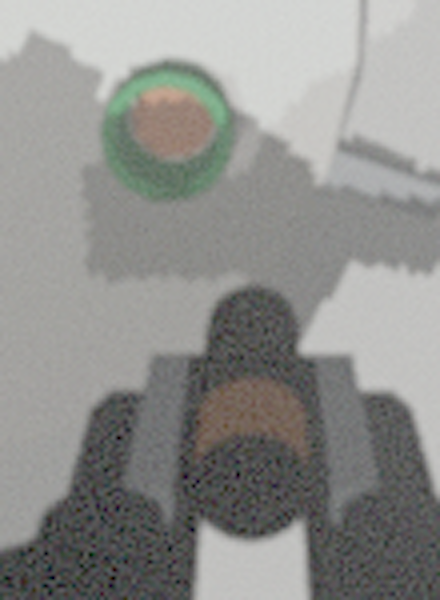

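The crop shows the cup rim centred at about (232,173), its floor at (233,170), and the held cell's bottom at (253,222). I'll move to align these and lower to just above the rim.

>>> {"op": "arm_command", "data": {
  "plan": [
    {"tx":0.005,"ty":-0.004,"tz":0,"ax":0,"ay":0,"az":0,"claw":1},
    {"tx":0.005,"ty":-0.004,"tz":0,"ax":0,"ay":0,"az":0,"claw":1},
    {"tx":0.005,"ty":-0.004,"tz":0.005,"ax":0,"ay":0,"az":0,"claw":1},
    {"tx":0.0048,"ty":-0.0037,"tz":0.01,"ax":0,"ay":0,"az":0,"claw":1},
    {"tx":0,"ty":0,"tz":0.01,"ax":0,"ay":0,"az":0,"claw":1},
    {"tx":0,"ty":0,"tz":0.01,"ax":0,"ay":0,"az":0,"claw":1},
    {"tx":0,"ty":0,"tz":0.002,"ax":0,"ay":0,"az":0,"claw":1},
    {"tx":0,"ty":0,"tz":0,"ax":0,"ay":0,"az":0,"claw":1},
    {"tx":0,"ty":0,"tz":0,"ax":0,"ay":0,"az":0,"claw":1},
    {"tx":0,"ty":0,"tz":0,"ax":0,"ay":0,"az":0,"claw":1}
  ]
}}

```text
clock: 5.67
tcp_pos: [0.5605, -0.1585, 0.2603]
orientation: [3.071, 0.66, 0.001]
contact_force: [-0.4, -0.4, -0.1]
grip_width: 0.013
gripper_force: 29.3
```

Run:
```python
from h import *
st()
m,T,im=snap('wrist','w5.png')
for t in('cell','cup'): print(t,find(t,'wrist',T))
m2,T2,im2=snap('scene','s5.png')
for t in('cell','cup'): print('scene',t,find(t,'scene',T2))
f=lambda i:np.clip(255*(cv2.resize(i,(440,480),interpolation=cv2.INTER_CUBIC)/255.)**.5,0,255).astype(np.uint8)[:,:,::-1]
a=f(im[160:280,195:305]); b=f(im2[150:246,190:278])
cv2.imwrite('pics/c5.png',np.hstack([a,b])[:, :800])
```

```text
{'clock': 5.6667, 'joints': [0.2535, 0.5032, -0.11, 1.8935, 0.0781, 0.7485, -1.0478], 'tcp_pos': [0.5605, -0.1585, 0.2603], 'orientation': [3.0712, 0.6598, 0.0006], 'contact_force': [-0.4301, -0.3885, -0.144], 'gripper_force': 29.2889, 'grip_width': 0.013}
cell [([0.5612, -0.1601, 0.0576], 0.78)]
cup [([0.5575, -0.1598, 0.0346], 0.77)]
scene cell [([0.5678, -0.1545, 0.0638], 0.42)]
scene cup [([0.5598, -0.1565, 0.0352], 0.72)]
```

View pics/c5.png

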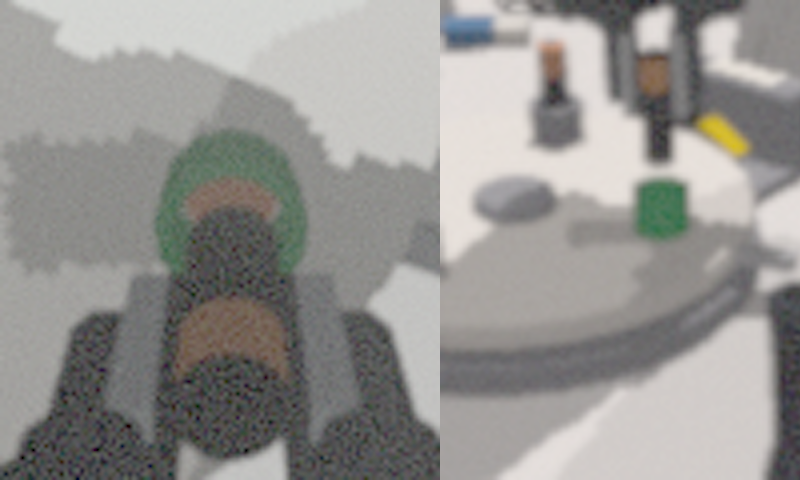

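Run:
```python
from h import *
o=r.get_obs(); c=np.array([.5618,-.1597]); a=np.linspace(0,2*np.pi,72)
def ext(m,T,c,z,rad):
    P=np.array([proj([c[0]+rad*np.cos(t),c[1]+rad*np.sin(t),z],m,T) for t in a]); return P.min(0).round(1),P.max(0).round(1)
for n in('wrist','scene'):
    m,T=cam(n,o); print(n)
    for l,z,rad in(('rim',.052,.013),('foot',.032,.013),('floor',.032,.009)): print(l,*ext(m,T,c,z,rad))
    for off in((0,0),(.0019,-.0005)): print('cellbot',off,*ext(m,T,np.array(o['tcp_pos'][:2])+off,o['tcp_pos'][2]-.1985,.007))
```

```text
wrist
rim [234.1 198.6] [273.8 235.6]
foot [235.8 189.6] [271.9 223.6]
floor [241.3 195. ] [266.3 218.5]
cellbot (0, 0) [239.8 213.9] [262.3 234.7]
cellbot (0.0019, -0.0005) [241.7 211.6] [264.3 232.5]
scene
rim [228.1 184.5] [240.4 189.9]
foot [228.6 192.9] [240.8 198.4]
floor [230.5 193.7] [238.9 197.6]
cellbot (0, 0) [229.8 181.7] [236.5 184.6]
cellbot (0.0019, -0.0005) [230.4 181.4] [237.1 184.2]
```

Cell and cup line up to within about 1 mm in both views. Inserting.

>>> {"op": "arm_command", "data": {
  "plan": [
    {"tx":0,"ty":-0.0005,"tz":0.003,"ax":0,"ay":0,"az":0,"claw":1},
    {"tx":0,"ty":0,"tz":0.003,"ax":0,"ay":0,"az":0,"claw":1},
    {"tx":0,"ty":0,"tz":0.003,"ax":0,"ay":0,"az":0,"claw":1},
    {"tx":0,"ty":0,"tz":0.003,"ax":0,"ay":0,"az":0,"claw":1},
    {"tx":0,"ty":0,"tz":0.002,"ax":0,"ay":0,"az":0,"claw":1},
    {"tx":0,"ty":0,"tz":0.001,"ax":0,"ay":0,"az":0,"claw":1},
    {"tx":0,"ty":0,"tz":0,"ax":0,"ay":0,"az":0,"claw":1},
    {"tx":0,"ty":0,"tz":0,"ax":0,"ay":0,"az":0,"claw":1},
    {"tx":0,"ty":0,"tz":0,"ax":0,"ay":0,"az":0,"claw":1},
    {"tx":0,"ty":0,"tz":0,"ax":0,"ay":0,"az":0,"claw":1}
  ]
}}

```text
clock: 6.8
tcp_pos: [0.5603, -0.1577, 0.2453]
orientation: [3.071, 0.661, 0.001]
contact_force: [-0.4, -1.2, 0.2]
grip_width: 0.013
gripper_force: 29.3
```

>>> {"op": "arm_command", "data": {
  "plan": [
    {"tx":0,"ty":0,"tz":0.003,"ax":0,"ay":0,"az":0,"claw":1},
    {"tx":0,"ty":0,"tz":0.003,"ax":0,"ay":0,"az":0,"claw":1},
    {"tx":0,"ty":0,"tz":0.003,"ax":0,"ay":0,"az":0,"claw":1},
    {"tx":0,"ty":0,"tz":0.002,"ax":0,"ay":0,"az":0,"claw":1},
    {"tx":0,"ty":0,"tz":0.0015,"ax":0,"ay":0,"az":0,"claw":1},
    {"tx":0,"ty":0,"tz":0.001,"ax":0,"ay":0,"az":0,"claw":1},
    {"tx":0,"ty":0,"tz":0,"ax":0,"ay":0,"az":0,"claw":1},
    {"tx":0,"ty":0,"tz":0,"ax":0,"ay":0,"az":0,"claw":1},
    {"tx":0,"ty":0,"tz":0,"ax":0,"ay":0,"az":0,"claw":1},
    {"tx":0,"ty":0,"tz":0,"ax":0,"ay":0,"az":0,"claw":1}
  ]
}}

```text
clock: 7.63
tcp_pos: [0.5601, -0.1577, 0.2316]
orientation: [3.071, 0.661, -0.0]
contact_force: [-0.7, -1.1, -0.3]
grip_width: 0.013
gripper_force: 29.3
```

>>> {"op": "arm_command", "data": {
  "plan": [
    {"tx":0,"ty":0,"tz":0,"ax":0,"ay":0,"az":0,"claw":0.8},
    {"tx":0,"ty":0,"tz":0,"ax":0,"ay":0,"az":0,"claw":0.7},
    {"tx":0,"ty":0,"tz":0,"ax":0,"ay":0,"az":0,"claw":0.6},
    {"tx":0,"ty":0,"tz":0,"ax":0,"ay":0,"az":0,"claw":0.6},
    {"tx":0,"ty":0,"tz":-0.002,"ax":0,"ay":0,"az":0,"claw":0.6},
    {"tx":0,"ty":0,"tz":-0.006,"ax":0,"ay":0,"az":0,"claw":0.6},
    {"tx":0,"ty":0,"tz":-0.015,"ax":0,"ay":0,"az":0,"claw":0.6},
    {"tx":0,"ty":0,"tz":-0.02,"ax":0,"ay":0,"az":0,"claw":0.6},
    {"tx":0,"ty":0,"tz":-0.02,"ax":0,"ay":0,"az":0,"claw":0.6},
    {"tx":0,"ty":0,"tz":-0.01,"ax":0,"ay":0,"az":0,"claw":0.6}
  ]
}}

```text
clock: 8.47
tcp_pos: [0.5609, -0.1578, 0.3074]
orientation: [3.07, 0.66, 0.005]
contact_force: [-0.0, -0.4, -0.4]
grip_width: 0.0341
gripper_force: 0.0
```

Run:
```python
from h import *
st()
m,T,im=snap('wrist','w6.png')
for t in('cell','post','carousel','mark'): print(t,find(t,'wrist',T))
for c in('scene','top'):
    m2,T2,im2=snap(c,c+'6.png')
    for t in('cell','post','carousel','mark'): print(c,t,find(t,c,T2))
```

```text
{'clock': 8.4667, 'joints': [0.2571, 0.4391, -0.1152, 1.8648, 0.066, 0.8379, -1.0384], 'tcp_pos': [0.5609, -0.1578, 0.3074], 'orientation': [3.07, 0.6602, 0.0051], 'contact_force': [-0.0464, -0.3999, -0.3707], 'gripper_force': 0.0, 'grip_width': 0.0341}
cell [([0.5608, -0.1572, 0.0264], 0.97)]
post [([0.5494, -0.0046, 0.0329], 0.61)]
carousel [([0.5569, -0.0885, 0.0001], 0.96), ([0.5589, -0.1582, 0.0282], 0.5)]
mark [([0.435, -0.0655, 0.0134], 0.8)]
scene cell [([0.5695, -0.1548, 0.0321], 0.64)]
scene post [([0.5441, -0.0072, 0.0328], 0.92)]
scene carousel [([0.5547, -0.088, -0.0046], 0.57)]
scene mark [([0.436, -0.0648, 0.0145], 0.74)]
top cell []
top post []
top carousel []
top mark []
```

View pics/w6.png

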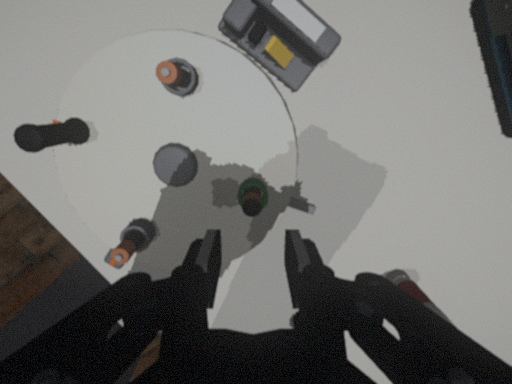

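The cell stands in the cup at (252,195). Network means put the axis at (0.5556,-0.0885), the post at 94.4° and the mark at 169.4°. Moving above a point clockwise of the post with the fingers shut.

>>> {"op": "arm_command", "data": {
  "plan": [
    {"tx":0.0168,"ty":-0.0266,"tz":0,"ax":0,"ay":0,"az":0,"claw":1},
    {"tx":0.0168,"ty":-0.0266,"tz":0,"ax":0,"ay":0,"az":0,"claw":1},
    {"tx":0.0168,"ty":-0.0266,"tz":0,"ax":0,"ay":0,"az":0,"claw":1},
    {"tx":0.0168,"ty":-0.0266,"tz":0,"ax":0,"ay":0,"az":0,"claw":1},
    {"tx":0.0168,"ty":-0.0266,"tz":0,"ax":0,"ay":0,"az":0,"claw":1},
    {"tx":0,"ty":0,"tz":0,"ax":0,"ay":0,"az":6.6,"claw":1},
    {"tx":0,"ty":0,"tz":0,"ax":0,"ay":0,"az":6.6,"claw":1},
    {"tx":0,"ty":0,"tz":0,"ax":0,"ay":0,"az":6.6,"claw":1},
    {"tx":0,"ty":0,"tz":0,"ax":0,"ay":0,"az":0,"claw":1},
    {"tx":0,"ty":0,"tz":0,"ax":0,"ay":0,"az":0,"claw":1}
  ]
}}

```text
clock: 10.05
tcp_pos: [0.5821, -0.0018, 0.3046]
orientation: [3.139, 0.128, 0.0]
contact_force: [0.1, -0.2, -0.1]
grip_width: 0.0001
gripper_force: 0.0
```

```bash
cat > f.py <<'E'
from h import *
# tool in the carousel's polar frame
AX=np.array([.5556,-.0885]); MK=169.4
def pol():
    o=r.get_obs(); M=R.from_rotvec(o['orientation']).as_matrix(); d=np.array(o['tcp_pos'][:2])-AX
    th=np.degrees(np.arctan2(d[1],d[0])); x=np.degrees(np.arctan2(M[1,0],M[0,0])); F=np.array(o['contact_force'])
    print('t',round(o['clock'],2),'rad',np.hypot(*d).round(4),'th',th.round(2),'z',round(o['tcp_pos'][2],4),'toolx',x.round(2),'F world',F.round(2),'F tool',(M.T@F).round(2))
E
python3 - <<'E'
from f import *
pol()
m,T,im=snap('wrist','w7.png')
for t in('post','carousel','mark'): print(t,find(t,'wrist',T))
E
```

```text
t 10.05 rad 0.0907 th 73.01 z 0.3046 toolx 4.69 F world [ 0.07 -0.24 -0.08] F tool [0.05 0.25 0.08]
post [([0.5466, -0.0037, 0.0306], 0.62)]
carousel [([0.5544, -0.0874, -0.0028], 0.91)]
mark []
```

>>> {"op": "arm_command", "data": {
  "plan": [
    {"tx":0,"ty":0,"tz":0.0163,"ax":0,"ay":0,"az":0,"claw":1},
    {"tx":0,"ty":0,"tz":0.0163,"ax":0,"ay":0,"az":0,"claw":1},
    {"tx":0,"ty":0,"tz":0.0163,"ax":0,"ay":0,"az":0,"claw":1},
    {"tx":0,"ty":0,"tz":0.0163,"ax":0,"ay":0,"az":0,"claw":1},
    {"tx":0,"ty":0,"tz":0.0163,"ax":0,"ay":0,"az":0,"claw":1},
    {"tx":0,"ty":0,"tz":0,"ax":0,"ay":0,"az":0,"claw":1},
    {"tx":-0.0025,"ty":0,"tz":0,"ax":0,"ay":0,"az":0,"claw":1},
    {"tx":-0.0025,"ty":0,"tz":0,"ax":0,"ay":0,"az":0,"claw":1},
    {"tx":-0.0025,"ty":0,"tz":0,"ax":0,"ay":0,"az":0,"claw":1},
    {"tx":-0.0025,"ty":0,"tz":0,"ax":0,"ay":0,"az":0,"claw":1}
  ]
}}

```text
clock: 11.08
tcp_pos: [0.5722, -0.0028, 0.2242]
orientation: [-3.139, -0.123, -0.003]
contact_force: [-0.1, -0.3, -0.2]
grip_width: 0.0003
gripper_force: 0.0
```

>>> {"op": "arm_command", "data": {
  "plan": [
    {"tx":-0.002,"ty":0,"tz":0,"ax":0,"ay":0,"az":0,"claw":1},
    {"tx":-0.002,"ty":0,"tz":0,"ax":0,"ay":0,"az":0,"claw":1},
    {"tx":-0.0037,"ty":-0.0008,"tz":0,"ax":0,"ay":0,"az":-2.5,"claw":1},
    {"tx":-0.0037,"ty":-0.0008,"tz":0,"ax":0,"ay":0,"az":-2.5,"claw":1},
    {"tx":-0.0037,"ty":-0.0008,"tz":0,"ax":0,"ay":0,"az":-2.5,"claw":1},
    {"tx":-0.0037,"ty":-0.0008,"tz":0,"ax":0,"ay":0,"az":-2.5,"claw":1},
    {"tx":-0.0037,"ty":-0.0008,"tz":0,"ax":0,"ay":0,"az":-2.5,"claw":1},
    {"tx":-0.0037,"ty":-0.0008,"tz":0,"ax":0,"ay":0,"az":-2.5,"claw":1},
    {"tx":-0.0037,"ty":-0.0008,"tz":0,"ax":0,"ay":0,"az":-2.5,"claw":1},
    {"tx":-0.0037,"ty":-0.0008,"tz":0,"ax":0,"ay":0,"az":-2.5,"claw":1}
  ]
}}

```text
clock: 11.92
tcp_pos: [0.5385, -0.0034, 0.2238]
orientation: [3.069, 0.67, 0.004]
contact_force: [2.8, 0.2, -0.6]
grip_width: 0.0001
gripper_force: 0.9
```

Run:
```python
from f import *
pol()
for c in('wrist','scene'):
    m,T,im=snap(c,c+'8.png')
    for t in('post','cup','cell'): print(c,t,find(t,c,T))
```

```text
t 11.92 rad 0.0868 th 101.35 z 0.2238 toolx 24.61 F world [ 2.8   0.17 -0.63] F tool [2.61 1.01 0.64]
wrist post []
wrist cup [([0.582, -0.1532, 0.0345], 0.79)]
wrist cell []
scene post [([0.5166, -0.0125, 0.0339], 0.81), ([0.589, -0.1498, 0.0329], 0.47)]
scene cup [([0.5834, -0.1538, 0.0328], 0.58)]
scene cell [([0.5802, -0.1521, 0.0328], 0.62)]
```

>>> {"op": "arm_command", "data": {
  "plan": [
    {"tx":-0.0037,"ty":-0.0008,"tz":0,"ax":0,"ay":0,"az":-2.5,"claw":1},
    {"tx":-0.0037,"ty":-0.0008,"tz":0,"ax":0,"ay":0,"az":-2.5,"claw":1},
    {"tx":-0.0037,"ty":-0.0008,"tz":0,"ax":0,"ay":0,"az":-2.5,"claw":1},
    {"tx":-0.0037,"ty":-0.0008,"tz":0,"ax":0,"ay":0,"az":-2.5,"claw":1},
    {"tx":-0.0037,"ty":-0.0008,"tz":0,"ax":0,"ay":0,"az":-2.5,"claw":1},
    {"tx":-0.0037,"ty":-0.0008,"tz":0,"ax":0,"ay":0,"az":-2.5,"claw":1},
    {"tx":-0.0037,"ty":-0.0008,"tz":0,"ax":0,"ay":0,"az":-2.5,"claw":1},
    {"tx":-0.0037,"ty":-0.0008,"tz":0,"ax":0,"ay":0,"az":-2.5,"claw":1},
    {"tx":-0.0037,"ty":-0.0008,"tz":0,"ax":0,"ay":0,"az":-2.5,"claw":1},
    {"tx":-0.0037,"ty":-0.0008,"tz":0,"ax":0,"ay":0,"az":-2.5,"claw":1}
  ]
}}

```text
clock: 13.15
tcp_pos: [0.504, -0.0183, 0.2232]
orientation: [2.852, 1.318, 0.002]
contact_force: [1.7, 0.4, -1.0]
grip_width: 0.0001
gripper_force: 0.9
```

```bash
python3 -c "
from f import *
pol()"
```

```text
t 13.15 rad 0.0872 th 126.31 z 0.2232 toolx 49.61 F world [ 1.67  0.36 -1.  ] F tool [1.35 1.04 1.  ]
```

>>> {"op": "arm_command", "data": {
  "plan": [
    {"tx":-0.0037,"ty":-0.0008,"tz":0,"ax":0,"ay":0,"az":-2.5,"claw":1},
    {"tx":-0.0037,"ty":-0.0008,"tz":0,"ax":0,"ay":0,"az":-2.5,"claw":1},
    {"tx":-0.0037,"ty":-0.0008,"tz":0,"ax":0,"ay":0,"az":-2.5,"claw":1},
    {"tx":-0.0037,"ty":-0.0008,"tz":0,"ax":0,"ay":0,"az":-2.5,"claw":1},
    {"tx":-0.0037,"ty":-0.0008,"tz":0,"ax":0,"ay":0,"az":-2.5,"claw":1},
    {"tx":-0.0037,"ty":-0.0008,"tz":0,"ax":0,"ay":0,"az":-2.5,"claw":1},
    {"tx":-0.0015,"ty":-0.0003,"tz":0,"ax":0,"ay":0,"az":-1,"claw":1},
    {"tx":-0.0015,"ty":-0.0003,"tz":0,"ax":0,"ay":0,"az":-1,"claw":1},
    {"tx":-0.0015,"ty":-0.0003,"tz":0,"ax":0,"ay":0,"az":-1,"claw":1},
    {"tx":0,"ty":0,"tz":0,"ax":0,"ay":0,"az":0,"claw":1}
  ]
}}

```text
clock: 13.98
tcp_pos: [0.4847, -0.0377, 0.2232]
orientation: [2.612, 1.746, 0.001]
contact_force: [2.5, 2.4, -1.2]
grip_width: -0.0001
gripper_force: 1.4
```

Run:
```python
from f import *
pol()
for c in('wrist','scene','top'):
    m,T,im=snap(c,c+'9.png')
    for t in('post','cup','cell','mark'): print(c,t,find(t,c,T,n=1))
```

```text
t 13.98 rad 0.0872 th 144.36 z 0.2232 toolx 67.53 F world [ 2.47  2.39 -1.19] F tool [3.15 1.37 1.19]
wrist post []
wrist cup []
wrist cell []
wrist mark [([0.4377, -0.0685, 0.0154], 0.92)]
scene post [([0.4739, -0.059, 0.0308], 0.81)]
scene cup [([0.6189, -0.1177, 0.0319], 0.65)]
scene cell [([0.622, -0.1119, 0.0297], 0.63)]
scene mark [([0.4748, -0.0581, 0.0317], 0.74)]
top post [([0.4808, -0.0555, 0.03], 0.78)]
top cup [([0.6203, -0.1156, 0.0316], 0.89)]
top cell [([0.6184, -0.111, 0.0318], 0.62)]
top mark [([0.4362, -0.0644, 0.0152], 0.92)]
```

>>> {"op": "arm_command", "data": {
  "plan": [
    {"tx":-0.00074,"ty":-0.00016,"tz":0,"ax":0,"ay":0,"az":-0.5,"claw":1},
    {"tx":-0.00074,"ty":-0.00016,"tz":0,"ax":0,"ay":0,"az":-0.5,"claw":1},
    {"tx":-0.00074,"ty":-0.00016,"tz":0,"ax":0,"ay":0,"az":-0.5,"claw":1},
    {"tx":-0.00074,"ty":-0.00016,"tz":0,"ax":0,"ay":0,"az":-0.5,"claw":1},
    {"tx":-0.00074,"ty":-0.00016,"tz":0,"ax":0,"ay":0,"az":-0.5,"claw":1},
    {"tx":-0.00074,"ty":-0.00016,"tz":0,"ax":0,"ay":0,"az":-0.5,"claw":1},
    {"tx":-0.00074,"ty":-0.00016,"tz":0,"ax":0,"ay":0,"az":-0.5,"claw":1},
    {"tx":-0.00074,"ty":-0.00016,"tz":0,"ax":0,"ay":0,"az":-0.5,"claw":1},
    {"tx":-0.00074,"ty":-0.00016,"tz":0,"ax":0,"ay":0,"az":-0.5,"claw":1},
    {"tx":-0.00074,"ty":-0.00016,"tz":0,"ax":0,"ay":0,"az":-0.5,"claw":1}
  ]
}}

```text
clock: 15.57
tcp_pos: [0.4801, -0.0446, 0.223]
orientation: [-2.533, -1.858, 0.002]
contact_force: [1.7, 3.0, 0.6]
grip_width: -0.0001
gripper_force: 1.5
```

```bash
python3 -c "
from f import *
pol()"
```

```text
t 15.57 rad 0.0874 th 149.85 z 0.223 toolx 72.51 F world [1.65 3.04 0.6 ] F tool [ 3.39  0.66 -0.6 ]
```

>>> {"op": "arm_command", "data": {
  "plan": [
    {"tx":-0.0002,"ty":-4e-05,"tz":0,"ax":0,"ay":0,"az":-0.13,"claw":1},
    {"tx":-0.0002,"ty":-4e-05,"tz":0,"ax":0,"ay":0,"az":-0.13,"claw":1},
    {"tx":-0.0002,"ty":-4e-05,"tz":0,"ax":0,"ay":0,"az":-0.13,"claw":1},
    {"tx":-0.0001,"ty":-2e-05,"tz":0,"ax":0,"ay":0,"az":-0.07,"claw":1},
    {"tx":0,"ty":0,"tz":0,"ax":0,"ay":0,"az":0,"claw":1},
    {"tx":0,"ty":0,"tz":0,"ax":0,"ay":0,"az":0,"claw":1},
    {"tx":0,"ty":0,"tz":0,"ax":0,"ay":0,"az":0,"claw":1},
    {"tx":0,"ty":0,"tz":0,"ax":0,"ay":0,"az":0,"claw":1},
    {"tx":0,"ty":0,"tz":0,"ax":0,"ay":0,"az":0,"claw":1},
    {"tx":0,"ty":0,"tz":0,"ax":0,"ay":0,"az":0,"claw":1}
  ]
}}

```text
clock: 16.4
tcp_pos: [0.48, -0.0449, 0.223]
orientation: [-2.526, -1.867, 0.0]
contact_force: [0.8, 1.9, 1.0]
grip_width: 0.0001
gripper_force: 1.4
```

Run:
```python
from f import *
pol()
for c in('scene','top'):
    m,T,im=snap(c,c+'10.png')
    for t in('post','cup','cell'): print(c,t,[(p,q,np.degrees(np.arctan2(p[1]-AX[1],p[0]-AX[0])).round(1)) for p,q in find(t,c,T,n=1)])
pol()
```

```text
t 16.4 rad 0.0873 th 150.03 z 0.223 toolx 72.94 F world [0.79 1.92 1.05] F tool [ 2.07  0.19 -1.05]
scene post [([0.474, -0.0611, 0.0346], 0.91, np.float64(161.4))]
scene cup [([0.6217, -0.1147, 0.0324], 0.93, np.float64(-21.6))]
scene cell [([0.6278, -0.1056, 0.0336], 0.49, np.float64(-13.3))]
top post [([0.4767, -0.0629, 0.0308], 0.61, np.float64(162.0))]
top cup [([0.6218, -0.1116, 0.0313], 0.96, np.float64(-19.2))]
top cell [([0.6245, -0.1076, 0.0307], 0.65, np.float64(-15.5))]
t 16.8 rad 0.0873 th 150.02 z 0.223 toolx 72.94 F world [-0.24  2.36  0.92] F tool [ 2.18 -0.92 -0.92]
```

>>> {"op": "arm_command", "data": {
  "plan": [
    {"tx":-0.0001,"ty":-2e-05,"tz":0,"ax":0,"ay":0,"az":-0.07,"claw":1},
    {"tx":-0.0001,"ty":-2e-05,"tz":0,"ax":0,"ay":0,"az":-0.07,"claw":1},
    {"tx":-0.0001,"ty":-2e-05,"tz":0,"ax":0,"ay":0,"az":-0.07,"claw":1},
    {"tx":-0.0001,"ty":-2e-05,"tz":0,"ax":0,"ay":0,"az":-0.07,"claw":1},
    {"tx":-0.0001,"ty":-2e-05,"tz":0,"ax":0,"ay":0,"az":-0.07,"claw":1},
    {"tx":-0.0001,"ty":-2e-05,"tz":0,"ax":0,"ay":0,"az":-0.07,"claw":1},
    {"tx":-0.0001,"ty":-2e-05,"tz":0,"ax":0,"ay":0,"az":-0.07,"claw":1},
    {"tx":-0.0001,"ty":-2e-05,"tz":0,"ax":0,"ay":0,"az":-0.07,"claw":1},
    {"tx":0,"ty":0,"tz":0,"ax":0,"ay":0,"az":0,"claw":1},
    {"tx":0,"ty":0,"tz":0,"ax":0,"ay":0,"az":0,"claw":1}
  ]
}}

```text
clock: 17.63
tcp_pos: [0.4796, -0.0456, 0.2231]
orientation: [-2.517, -1.88, 0.0]
contact_force: [-0.3, 3.1, 0.4]
grip_width: -0.0001
gripper_force: 1.5
```

```bash
python3 -c "
from f import *
pol()"
```

```text
t 17.63 rad 0.0873 th 150.58 z 0.2231 toolx 73.5 F world [-0.31  3.11  0.43] F tool [ 2.9  -1.18 -0.43]
```

>>> {"op": "arm_command", "data": {
  "plan": [
    {"tx":-0.0001,"ty":-2e-05,"tz":0,"ax":0,"ay":0,"az":-0.07,"claw":1},
    {"tx":-0.0001,"ty":-2e-05,"tz":0,"ax":0,"ay":0,"az":-0.07,"claw":1},
    {"tx":-0.0001,"ty":-2e-05,"tz":0,"ax":0,"ay":0,"az":-0.07,"claw":1},
    {"tx":-0.0001,"ty":-2e-05,"tz":0,"ax":0,"ay":0,"az":-0.07,"claw":1},
    {"tx":-0.0001,"ty":-2e-05,"tz":0,"ax":0,"ay":0,"az":-0.07,"claw":1},
    {"tx":-0.0001,"ty":-2e-05,"tz":0,"ax":0,"ay":0,"az":-0.07,"claw":1},
    {"tx":-0.0001,"ty":-2e-05,"tz":0,"ax":0,"ay":0,"az":-0.07,"claw":1},
    {"tx":-0.0001,"ty":-2e-05,"tz":0,"ax":0,"ay":0,"az":-0.07,"claw":1},
    {"tx":-0.0001,"ty":-2e-05,"tz":0,"ax":0,"ay":0,"az":-0.07,"claw":1},
    {"tx":-0.0001,"ty":-2e-05,"tz":0,"ax":0,"ay":0,"az":-0.07,"claw":1}
  ]
}}

```text
clock: 18.47
tcp_pos: [0.4792, -0.0465, 0.2231]
orientation: [-2.505, -1.895, 0.0]
contact_force: [-1.2, 3.5, 0.9]
grip_width: 0.0003
gripper_force: 1.6
```

```bash
python3 -c "
from f import *
pol()"
```

```text
t 18.47 rad 0.0872 th 151.21 z 0.2231 toolx 74.21 F world [-1.24  3.46  0.89] F tool [ 2.99 -2.14 -0.89]
```

>>> {"op": "arm_command", "data": {
  "plan": [
    {"tx":-0.0001,"ty":-2e-05,"tz":0,"ax":0,"ay":0,"az":-0.07,"claw":1},
    {"tx":-0.0001,"ty":-2e-05,"tz":0,"ax":0,"ay":0,"az":-0.07,"claw":1},
    {"tx":-0.0001,"ty":-2e-05,"tz":0,"ax":0,"ay":0,"az":-0.07,"claw":1},
    {"tx":-0.0001,"ty":-2e-05,"tz":0,"ax":0,"ay":0,"az":-0.07,"claw":1},
    {"tx":-0.0001,"ty":-2e-05,"tz":0,"ax":0,"ay":0,"az":-0.07,"claw":1},
    {"tx":-0.0001,"ty":-2e-05,"tz":0,"ax":0,"ay":0,"az":-0.07,"claw":1},
    {"tx":-0.0001,"ty":-2e-05,"tz":0,"ax":0,"ay":0,"az":-0.07,"claw":1},
    {"tx":-0.0001,"ty":-2e-05,"tz":0,"ax":0,"ay":0,"az":-0.07,"claw":1},
    {"tx":-0.0001,"ty":-2e-05,"tz":0,"ax":0,"ay":0,"az":-0.07,"claw":1},
    {"tx":-0.0001,"ty":-2e-05,"tz":0,"ax":0,"ay":0,"az":-0.07,"claw":1}
  ]
}}

```text
clock: 19.3
tcp_pos: [0.4787, -0.0474, 0.2231]
orientation: [-2.494, -1.91, -0.0]
contact_force: [-1.3, 3.5, -0.5]
grip_width: -0.0002
gripper_force: 1.6
```

>>> {"op": "arm_command", "data": {
  "plan": [
    {"tx":-0.0001,"ty":-2e-05,"tz":0,"ax":0,"ay":0,"az":-0.07,"claw":1},
    {"tx":-0.0001,"ty":-2e-05,"tz":0,"ax":0,"ay":0,"az":-0.07,"claw":1},
    {"tx":-0.0001,"ty":-2e-05,"tz":0,"ax":0,"ay":0,"az":-0.07,"claw":1},
    {"tx":-0.0001,"ty":-2e-05,"tz":0,"ax":0,"ay":0,"az":-0.07,"claw":1},
    {"tx":-0.0001,"ty":-2e-05,"tz":0,"ax":0,"ay":0,"az":-0.07,"claw":1},
    {"tx":-0.0001,"ty":-2e-05,"tz":0,"ax":0,"ay":0,"az":-0.07,"claw":1},
    {"tx":-0.0001,"ty":-2e-05,"tz":0,"ax":0,"ay":0,"az":-0.07,"claw":1},
    {"tx":-0.0001,"ty":-2e-05,"tz":0,"ax":0,"ay":0,"az":-0.07,"claw":1},
    {"tx":-0.0001,"ty":-2e-05,"tz":0,"ax":0,"ay":0,"az":-0.07,"claw":1},
    {"tx":-0.0001,"ty":-2e-05,"tz":0,"ax":0,"ay":0,"az":-0.07,"claw":1}
  ]
}}

```text
clock: 20.13
tcp_pos: [0.4783, -0.0483, 0.2231]
orientation: [2.482, 1.926, 0.0]
contact_force: [-1.1, 3.9, 0.3]
grip_width: 0.0001
gripper_force: 1.6
```

>>> {"op": "arm_command", "data": {
  "plan": [
    {"tx":-0.0001,"ty":-2e-05,"tz":0,"ax":0,"ay":0,"az":-0.07,"claw":1},
    {"tx":-0.0001,"ty":-2e-05,"tz":0,"ax":0,"ay":0,"az":-0.07,"claw":1},
    {"tx":-0.0001,"ty":-2e-05,"tz":0,"ax":0,"ay":0,"az":-0.07,"claw":1},
    {"tx":-0.0001,"ty":-2e-05,"tz":0,"ax":0,"ay":0,"az":-0.07,"claw":1},
    {"tx":-0.0001,"ty":-2e-05,"tz":0,"ax":0,"ay":0,"az":-0.07,"claw":1},
    {"tx":-0.0001,"ty":-2e-05,"tz":0,"ax":0,"ay":0,"az":-0.07,"claw":1},
    {"tx":-0.0001,"ty":-2e-05,"tz":0,"ax":0,"ay":0,"az":-0.07,"claw":1},
    {"tx":-0.0001,"ty":-2e-05,"tz":0,"ax":0,"ay":0,"az":-0.07,"claw":1},
    {"tx":-0.0001,"ty":-2e-05,"tz":0,"ax":0,"ay":0,"az":-0.07,"claw":1},
    {"tx":-0.0001,"ty":-2e-05,"tz":0,"ax":0,"ay":0,"az":-0.07,"claw":1}
  ]
}}

```text
clock: 20.97
tcp_pos: [0.4779, -0.0491, 0.2231]
orientation: [-2.47, -1.941, -0.0]
contact_force: [-1.6, 4.6, -0.7]
grip_width: -0.0
gripper_force: 2.1
```

Run:
```python
from f import *
pol()
# yellow tongue in the scene view: start against now
for f in('scene0','scene9','scene10',None):
    if f: im=cv2.imread(f'pics/{f}.png')
    else: snap('scene','scene11.png'); im=cv2.imread('pics/scene11.png')
    h=cv2.cvtColor(im,cv2.COLOR_BGR2HSV); g=cv2.inRange(h,(20,120,60),(35,255,255)); g[:,:215]=0; g[:160]=0; g[:,290:]=0
    n,l,s,c=cv2.connectedComponentsWithStats(g); print(f,[(s[i].tolist(),c[i].round(1).tolist()) for i in range(1,n) if s[i][4]>4])
```

```text
t 20.97 rad 0.0872 th 153.11 z 0.2231 toolx 76.32 F world [-1.63  4.57 -0.73] F tool [ 4.05 -2.67  0.74]
scene0 [([241, 173, 11, 8, 51], [246.2, 176.3])]
scene9 [([241, 173, 5, 3, 12], [243.1, 174.1]), ([248, 179, 4, 3, 9], [249.4, 179.7])]
scene10 [([245, 177, 6, 6, 19], [247.6, 179.2])]
None [([243, 175, 9, 8, 28], [246.6, 178.2])]
```

>>> {"op": "arm_command", "data": {
  "plan": [
    {"tx":-0.0001,"ty":-5e-05,"tz":0,"ax":0,"ay":0,"az":-0.07,"claw":1},
    {"tx":-0.0001,"ty":-5e-05,"tz":0,"ax":0,"ay":0,"az":-0.07,"claw":1},
    {"tx":-0.0001,"ty":-5e-05,"tz":0,"ax":0,"ay":0,"az":-0.07,"claw":1},
    {"tx":-0.0001,"ty":-5e-05,"tz":0,"ax":0,"ay":0,"az":-0.07,"claw":1},
    {"tx":-0.0001,"ty":-5e-05,"tz":0,"ax":0,"ay":0,"az":-0.07,"claw":1},
    {"tx":-0.0001,"ty":-5e-05,"tz":0,"ax":0,"ay":0,"az":-0.07,"claw":1},
    {"tx":-0.0001,"ty":-5e-05,"tz":0,"ax":0,"ay":0,"az":-0.07,"claw":1},
    {"tx":-0.0001,"ty":-5e-05,"tz":0,"ax":0,"ay":0,"az":-0.07,"claw":1},
    {"tx":-0.0001,"ty":-5e-05,"tz":0,"ax":0,"ay":0,"az":-0.07,"claw":1},
    {"tx":-0.0001,"ty":-5e-05,"tz":0,"ax":0,"ay":0,"az":-0.07,"claw":1}
  ]
}}

```text
clock: 21.85
tcp_pos: [0.4775, -0.0494, 0.2232]
orientation: [-2.458, -1.957, -0.002]
contact_force: [-0.6, 7.1, -1.7]
grip_width: -0.0002
gripper_force: 3.2
```

>>> {"op": "arm_command", "data": {
  "plan": [
    {"tx":-0.0001,"ty":-2e-05,"tz":0,"ax":0,"ay":0,"az":0,"claw":1},
    {"tx":-0.0001,"ty":-2e-05,"tz":0,"ax":0,"ay":0,"az":0,"claw":1},
    {"tx":-0.0001,"ty":-2e-05,"tz":0,"ax":0,"ay":0,"az":0,"claw":1},
    {"tx":-0.0001,"ty":-2e-05,"tz":0,"ax":0,"ay":0,"az":0,"claw":1},
    {"tx":-0.0001,"ty":-2e-05,"tz":0,"ax":0,"ay":0,"az":0,"claw":1},
    {"tx":0,"ty":0,"tz":0,"ax":0,"ay":0,"az":0,"claw":1},
    {"tx":0,"ty":0,"tz":0,"ax":0,"ay":0,"az":0,"claw":1},
    {"tx":0,"ty":0,"tz":0,"ax":0,"ay":0,"az":0,"claw":1},
    {"tx":0,"ty":0,"tz":0,"ax":0,"ay":0,"az":0,"claw":1},
    {"tx":0,"ty":0,"tz":0,"ax":0,"ay":0,"az":0,"claw":1}
  ]
}}

```text
clock: 22.68
tcp_pos: [0.4774, -0.0496, 0.2232]
orientation: [-2.457, -1.957, -0.003]
contact_force: [0.1, 7.4, -2.1]
grip_width: -0.0001
gripper_force: 3.6
```

```bash
python3 -c "
from f import *
pol()"
```

```text
t 22.68 rad 0.0873 th 153.58 z 0.2232 toolx 77.06 F world [ 0.07  7.4  -2.08] F tool [ 7.22 -1.59  2.09]
```

>>> {"op": "arm_command", "data": {
  "plan": [
    {"tx":-0.0001,"ty":-2e-05,"tz":0,"ax":0,"ay":0,"az":0,"claw":1},
    {"tx":-0.0001,"ty":-2e-05,"tz":0,"ax":0,"ay":0,"az":0,"claw":1},
    {"tx":-0.0001,"ty":-2e-05,"tz":0,"ax":0,"ay":0,"az":0,"claw":1},
    {"tx":-0.0001,"ty":-2e-05,"tz":0,"ax":0,"ay":0,"az":0,"claw":1},
    {"tx":-0.0001,"ty":-2e-05,"tz":0,"ax":0,"ay":0,"az":0,"claw":1},
    {"tx":0,"ty":0,"tz":0,"ax":0,"ay":0,"az":0,"claw":1},
    {"tx":0,"ty":0,"tz":0,"ax":0,"ay":0,"az":0,"claw":1},
    {"tx":0,"ty":0,"tz":0,"ax":0,"ay":0,"az":0,"claw":1},
    {"tx":0,"ty":0,"tz":0,"ax":0,"ay":0,"az":0,"claw":1},
    {"tx":0,"ty":0,"tz":0,"ax":0,"ay":0,"az":0,"claw":1}
  ]
}}

```text
clock: 23.52
tcp_pos: [0.4773, -0.0498, 0.2232]
orientation: [-2.457, -1.957, -0.004]
contact_force: [1.1, 8.7, -1.3]
grip_width: -0.0003
gripper_force: 4.1
```

```bash
python3 -c "
from f import *
pol()"
```

```text
t 23.52 rad 0.0874 th 153.72 z 0.2232 toolx 77.08 F world [ 1.09  8.74 -1.31] F tool [ 8.76 -0.9   1.33]
```

>>> {"op": "arm_command", "data": {
  "plan": [
    {"tx":-0.0002,"ty":-4e-05,"tz":0,"ax":0,"ay":0,"az":0,"claw":1},
    {"tx":-0.0002,"ty":-4e-05,"tz":0,"ax":0,"ay":0,"az":0,"claw":1},
    {"tx":-0.0002,"ty":-4e-05,"tz":0,"ax":0,"ay":0,"az":0,"claw":1},
    {"tx":-0.0002,"ty":-4e-05,"tz":0,"ax":0,"ay":0,"az":0,"claw":1},
    {"tx":0,"ty":0,"tz":0,"ax":0,"ay":0,"az":0,"claw":1},
    {"tx":0,"ty":0,"tz":0,"ax":0,"ay":0,"az":0,"claw":1},
    {"tx":0,"ty":0,"tz":0,"ax":0,"ay":0,"az":0,"claw":1},
    {"tx":0,"ty":0,"tz":0,"ax":0,"ay":0,"az":0,"claw":1},
    {"tx":0,"ty":0,"tz":0,"ax":0,"ay":0,"az":0,"claw":1},
    {"tx":0,"ty":0,"tz":0,"ax":0,"ay":0,"az":0,"claw":1}
  ]
}}

```text
clock: 24.35
tcp_pos: [0.4771, -0.0501, 0.2232]
orientation: [-2.457, -1.958, -0.005]
contact_force: [1.0, 9.6, -3.1]
grip_width: -0.0002
gripper_force: 4.8
```

```bash
python3 -c "
from f import *
pol()"
```

```text
t 24.35 rad 0.0874 th 153.95 z 0.2232 toolx 77.11 F world [ 1.03  9.58 -3.09] F tool [ 9.56 -1.14  3.11]
```

>>> {"op": "arm_command", "data": {
  "plan": [
    {"tx":-0.0002,"ty":-4e-05,"tz":0,"ax":0,"ay":0,"az":0,"claw":1},
    {"tx":-0.0002,"ty":-4e-05,"tz":0,"ax":0,"ay":0,"az":0,"claw":1},
    {"tx":-0.0002,"ty":-4e-05,"tz":0,"ax":0,"ay":0,"az":0,"claw":1},
    {"tx":-0.0002,"ty":-4e-05,"tz":0,"ax":0,"ay":0,"az":0,"claw":1},
    {"tx":0,"ty":0,"tz":0,"ax":0,"ay":0,"az":0,"claw":1},
    {"tx":0,"ty":0,"tz":0,"ax":0,"ay":0,"az":0,"claw":1},
    {"tx":0,"ty":0,"tz":0,"ax":0,"ay":0,"az":0,"claw":1},
    {"tx":0,"ty":0,"tz":0,"ax":0,"ay":0,"az":0,"claw":1},
    {"tx":0,"ty":0,"tz":0,"ax":0,"ay":0,"az":0,"claw":1},
    {"tx":0,"ty":0,"tz":0,"ax":0,"ay":0,"az":0,"claw":1}
  ]
}}

```text
clock: 25.18
tcp_pos: [0.4769, -0.0505, 0.2233]
orientation: [-2.456, -1.958, -0.006]
contact_force: [1.4, 10.6, -3.3]
grip_width: -0.0002
gripper_force: 5.4
```

```bash
python3 -c "
from f import *
pol()"
```

```text
t 25.18 rad 0.0873 th 154.24 z 0.2233 toolx 77.13 F world [ 1.38 10.56 -3.26] F tool [10.6  -1.02  3.29]
```

>>> {"op": "arm_command", "data": {
  "plan": [
    {"tx":-0.0002,"ty":-4e-05,"tz":0,"ax":0,"ay":0,"az":0,"claw":1},
    {"tx":-0.0002,"ty":-4e-05,"tz":0,"ax":0,"ay":0,"az":0,"claw":1},
    {"tx":-0.0002,"ty":-4e-05,"tz":0,"ax":0,"ay":0,"az":0,"claw":1},
    {"tx":-0.0002,"ty":-4e-05,"tz":0,"ax":0,"ay":0,"az":0,"claw":1},
    {"tx":0,"ty":0,"tz":0,"ax":0,"ay":0,"az":0,"claw":1},
    {"tx":0,"ty":0,"tz":0,"ax":0,"ay":0,"az":0,"claw":1},
    {"tx":0,"ty":0,"tz":0,"ax":0,"ay":0,"az":0,"claw":1},
    {"tx":0,"ty":0,"tz":0,"ax":0,"ay":0,"az":0,"claw":1},
    {"tx":0,"ty":0,"tz":0,"ax":0,"ay":0,"az":0,"claw":1},
    {"tx":0,"ty":0,"tz":0,"ax":0,"ay":0,"az":0,"claw":1}
  ]
}}

```text
clock: 26.02
tcp_pos: [0.4768, -0.0507, 0.2233]
orientation: [-2.455, -1.959, -0.008]
contact_force: [2.3, 12.7, -4.7]
grip_width: -0.0001
gripper_force: 6.3
```

```bash
python3 -c "
from f import *
pol()"
```

```text
t 26.02 rad 0.0874 th 154.4 z 0.2233 toolx 77.16 F world [ 2.29 12.73 -4.72] F tool [12.9  -0.61  4.77]
```

>>> {"op": "arm_command", "data": {
  "plan": [
    {"tx":-0.0002,"ty":-4e-05,"tz":0,"ax":0,"ay":0,"az":0,"claw":1},
    {"tx":-0.0002,"ty":-4e-05,"tz":0,"ax":0,"ay":0,"az":0,"claw":1},
    {"tx":-0.0002,"ty":-4e-05,"tz":0,"ax":0,"ay":0,"az":0,"claw":1},
    {"tx":-0.0002,"ty":-4e-05,"tz":0,"ax":0,"ay":0,"az":0,"claw":1},
    {"tx":0,"ty":0,"tz":0,"ax":0,"ay":0,"az":0,"claw":1},
    {"tx":0,"ty":0,"tz":0,"ax":0,"ay":0,"az":0,"claw":1},
    {"tx":0,"ty":0,"tz":0,"ax":0,"ay":0,"az":0,"claw":1},
    {"tx":0,"ty":0,"tz":0,"ax":0,"ay":0,"az":0,"claw":1},
    {"tx":0,"ty":0,"tz":0,"ax":0,"ay":0,"az":0,"claw":1},
    {"tx":0,"ty":0,"tz":0,"ax":0,"ay":0,"az":0,"claw":1}
  ]
}}

```text
clock: 26.85
tcp_pos: [0.4766, -0.0511, 0.2233]
orientation: [-2.455, -1.959, -0.009]
contact_force: [2.1, 13.6, -5.3]
grip_width: -0.0001
gripper_force: 7.1
```

```bash
python3 -c "
from f import *
pol()"
```

```text
t 26.85 rad 0.0874 th 154.63 z 0.2233 toolx 77.19 F world [ 2.14 13.64 -5.34] F tool [13.75 -0.95  5.4 ]
```

>>> {"op": "arm_command", "data": {
  "plan": [
    {"tx":-0.0002,"ty":-4e-05,"tz":0,"ax":0,"ay":0,"az":0,"claw":1},
    {"tx":-0.0002,"ty":-4e-05,"tz":0,"ax":0,"ay":0,"az":0,"claw":1},
    {"tx":-0.0001,"ty":-2e-05,"tz":0,"ax":0,"ay":0,"az":0,"claw":1},
    {"tx":0,"ty":0,"tz":0,"ax":0,"ay":0,"az":0,"claw":1},
    {"tx":0,"ty":0,"tz":0,"ax":0,"ay":0,"az":0,"claw":1},
    {"tx":0,"ty":0,"tz":0,"ax":0,"ay":0,"az":0,"claw":1},
    {"tx":0,"ty":0,"tz":0,"ax":0,"ay":0,"az":0,"claw":1},
    {"tx":0,"ty":0,"tz":0,"ax":0,"ay":0,"az":0,"claw":1},
    {"tx":0,"ty":0,"tz":0,"ax":0,"ay":0,"az":0,"claw":1},
    {"tx":0,"ty":0,"tz":0,"ax":0,"ay":0,"az":0,"claw":1}
  ]
}}

```text
clock: 27.68
tcp_pos: [0.4765, -0.0512, 0.2233]
orientation: [-2.454, -1.96, -0.01]
contact_force: [3.2, 14.5, -4.7]
grip_width: 0.0002
gripper_force: 7.6
```

Run:
```python
from f import *
pol()
for c in('scene','top'):
    m,T,im=snap(c,c+'12.png')
    for t in('post','cup','latch'): print(c,t,[(p,q,np.degrees(np.arctan2(p[1]-AX[1],p[0]-AX[0])).round(1)) for p,q in find(t,c,T,'boxes_of' if t=='latch' else 'tip_of',n=1)])
a=cv2.imread('pics/scene12.png')[150:210,205:285]; b=cv2.imread('pics/top12.png')[105:165,185:265]
z=cv2.imread('pics/scene0.png')[150:210,205:285]; y=cv2.imread('pics/top0.png')[105:165,185:265]
g=lambda i:np.clip(255*(cv2.resize(i,(400,300),interpolation=cv2.INTER_CUBIC)/255.)**.6,0,255).astype(np.uint8)
cv2.imwrite('pics/c12.png',np.vstack([np.hstack([g(z),g(a)]),np.hstack([g(y),g(b)])]))
```

```text
t 27.68 rad 0.0874 th 154.75 z 0.2233 toolx 77.21 F world [ 3.23 14.52 -4.73] F tool [14.85 -0.09  4.81]
scene post [([0.4711, -0.0703, 0.0345], 0.74, np.float64(167.8))]
scene cup [([0.6204, -0.1048, 0.0357], 0.92, np.float64(-14.1))]
scene latch [([0.6722, -0.1296, 0.0208], 0.62, np.float64(-19.4))]
top post [([0.476, -0.0655, 0.0304], 0.55, np.float64(163.9))]
top cup [([0.6214, -0.1067, 0.0289], 0.66, np.float64(-15.5))]
top latch []
```

View pics/c12.png

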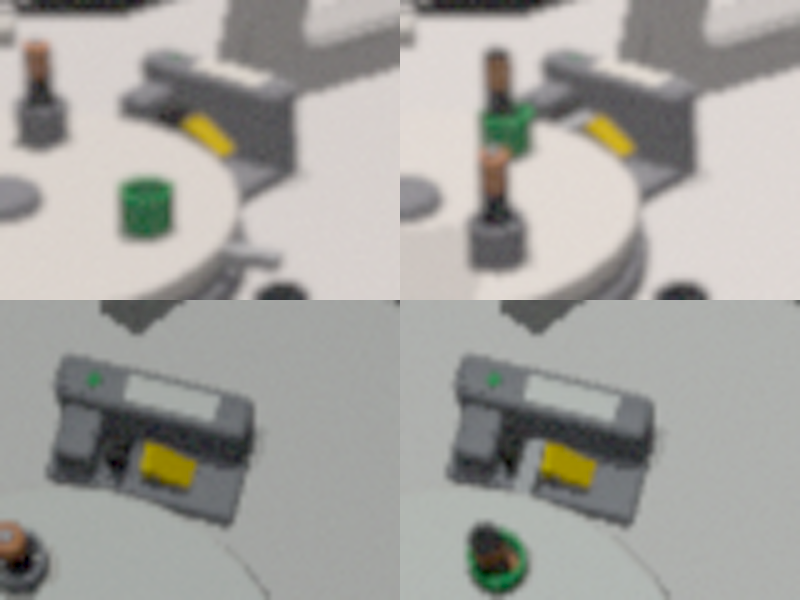

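The pin (white, at about (525,465) in the crop) sits between the stop and the yellow tongue. The tongue looks exactly as it did at the start, fully up, so the carousel is latched at about 15 N. Backing off.

>>> {"op": "arm_command", "data": {
  "plan": [
    {"tx":0.001,"ty":0,"tz":0,"ax":0,"ay":0,"az":0,"claw":1},
    {"tx":0.002,"ty":0,"tz":0,"ax":0,"ay":0,"az":0,"claw":1},
    {"tx":0.003,"ty":0,"tz":0,"ax":0,"ay":0,"az":0,"claw":1},
    {"tx":0.004,"ty":0,"tz":0,"ax":0,"ay":0,"az":0,"claw":1},
    {"tx":0.005,"ty":0,"tz":0,"ax":0,"ay":0,"az":0,"claw":1},
    {"tx":0.005,"ty":0,"tz":0,"ax":0,"ay":0,"az":0,"claw":1},
    {"tx":0,"ty":0,"tz":-0.015,"ax":0,"ay":0,"az":0,"claw":1},
    {"tx":0,"ty":0,"tz":-0.025,"ax":0,"ay":0,"az":0,"claw":1},
    {"tx":0,"ty":0,"tz":-0.03,"ax":0,"ay":0,"az":0,"claw":1},
    {"tx":0,"ty":0,"tz":-0.03,"ax":0,"ay":0,"az":0,"claw":1}
  ]
}}

```text
clock: 28.92
tcp_pos: [0.4793, -0.0349, 0.3239]
orientation: [-2.458, -1.955, 0.002]
contact_force: [0.1, 0.1, 0.0]
grip_width: -0.0
gripper_force: 0.0
```

Run:
```python
from f import *
pol()
for c in('scene','top'):
    m,T,im=snap(c,c+'13.png')
    for t in('post','cup','cell'): print(c,t,[(p,q,np.degrees(np.arctan2(p[1]-AX[1],p[0]-AX[0])).round(1)) for p,q in find(t,c,T,n=1)])
    A=cv2.imread(f'pics/{c}12.png'); B=cv2.imread(f'pics/{c}13.png')
    s=(slice(150,210),slice(205,285)) if c=='scene' else (slice(105,185),slice(185,265))
    a,b=[cv2.cvtColor(i[s],cv2.COLOR_BGR2GRAY).astype(np.float32) for i in(A,B)]
    print('shift px',cv2.phaseCorrelate(a,b),'meandiff',np.abs(a-b).mean(),'n>40',(np.abs(a-b)>40).sum())
    y=[cv2.inRange(cv2.cvtColor(cv2.imread(f'pics/{c}{k}.png')[s],cv2.COLOR_BGR2HSV),(20,120,60),(35,255,255)) for k in(0,12,13)]
    print('yellow',[((i>0).sum(),np.argwhere(i).mean(0).round(2).tolist()) for i in y])
```

```text
t 28.92 rad 0.0932 th 144.9 z 0.3239 toolx 77.01 F world [0.09 0.11 0.05] F tool [ 0.13  0.06 -0.05]
scene post [([0.4699, -0.0711, 0.0328], 0.79, np.float64(168.5))]
scene cup [([0.6244, -0.1077, 0.0326], 0.75, np.float64(-15.6))]
scene cell []
shift px ((0.02156888011907654, -0.05475681298889867), 0.9722079610824585) meandiff 2.7904167 n>40 0
yellow [(np.int64(51), [26.29, 41.2]), (np.int64(47), [26.62, 41.66]), (np.int64(46), [26.63, 41.76])]
top post [([0.4717, -0.0674, 0.0328], 0.81, np.float64(165.9))]
top cup [([0.6226, -0.1045, 0.0334], 0.72, np.float64(-13.4))]
top cell [([0.6215, -0.1005, 0.0316], 0.43, np.float64(-10.3))]
shift px ((0.13754644644108538, 0.021250559360311172), 0.9734246867895127) meandiff 1.3679688 n>40 0
yellow [(np.int64(64), [32.66, 33.0]), (np.int64(69), [32.93, 32.83]), (np.int64(67), [32.91, 32.9])]
```

Run:
```python
from f import *
def crop(c,k,s): return cv2.imread(f'pics/{c}{k}.png')[s]
for c,s in(('scene',(slice(178,206),slice(292-80,236))),('scene',(slice(155,206),slice(212,236))),('top',(slice(148,172),slice(192,216)))):
    a,b=[cv2.cvtColor(crop(c,k,s),cv2.COLOR_BGR2GRAY).astype(np.float32) for k in(12,13)]
    w=cv2.createHanningWindow(a.shape[::-1],cv2.CV_32F)
    print(c,[np.round(cv2.phaseCorrelate(a,b,w)[0],2)])
s=(slice(105,185),slice(185,265))
for k in(0,6,9,10,12,13):
    i=cv2.inRange(cv2.cvtColor(crop('top',k,s),cv2.COLOR_BGR2HSV),(20,120,60),(35,255,255)); p=np.argwhere(i); print(k,len(p),p.mean(0).round(2),p.min(0),p.max(0))
```

```text
scene [array([0.12, 0.18])]
scene [array([ 0.21, -0.12])]
top [array([0.17, 0.01])]
0 64 [32.66 33.  ] [29 28] [37 38]<stdin>:9: RuntimeWarning: Mean of empty slice.
  ret = um.true_divide(
Traceback (most recent call last):
ValueError: zero-size array to reduction operation minimum which has no identity
```

Run:
```python
from f import *
for c,s,ks in(('top',(slice(105,185),slice(185,265)),(0,9,10,12,13)),('scene',(slice(150,210),slice(205,285)),(0,6,8,9,10,11,12,13))):
  for k in ks:
    i=cv2.inRange(cv2.cvtColor(cv2.imread(f'pics/{c}{k}.png')[s],cv2.COLOR_BGR2HSV),(20,120,60),(35,255,255)); p=np.argwhere(i)
    if len(p): print(c,k,len(p),p.mean(0).round(2),p.min(0),p.max(0))
```

```text
top 0 64 [32.66 33.  ] [29 28] [37 38]
top 9 36 [32.47 31.17] [29 28] [54 38]
top 10 42 [34.31 34.86] [31 31] [38 38]
top 12 69 [32.93 32.83] [28 23] [52 38]
top 13 67 [32.91 32.9 ] [28 23] [52 38]
scene 0 51 [26.29 41.2 ] [23 36] [30 46]
scene 6 53 [26.43 41.25] [23 36] [31 46]
scene 8 52 [26.35 41.19] [23 36] [30 46]
scene 9 21 [26.48 40.81] [23 36] [31 46]
scene 10 19 [29.16 42.63] [27 40] [32 45]
scene 11 28 [28.21 41.64] [25 38] [32 46]
scene 12 47 [26.62 41.66] [23 37] [30 46]
scene 13 46 [26.63 41.76] [23 37] [30 46]
```

In the frames taken while the pin passed (10 and 11) the tongue shows lower. In frames 12 and 13 it is back at its starting height, and the deck held after I backed off, so it is latched. Handing in.

```bash
python3 -c "
from bench import r
print(r.hand_in())"
```

```text
the job is handed in; nothing more can be done
None
```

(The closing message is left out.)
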